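# Tap the specimen carriage into the red zone

### The job

Of the two specimen feed slides, work the one with the green carriage. Push this stiff carriage away from you along its rails until its black pointer stands in the yellow zone of that slide's zone plate, let it stand and take the fingers off it; then nudge it on until the pointer rests in the red zone, never going past the red. Leave the other carriage, the blue one, where it is.

Things in the scene. Friction and masses are not known exactly. Their poses are not given: they have to be found in the camera images.
- green_carriage: Stiff carriage: bright green saddle 50 x 56 mm, dark green round specimen on it (top 48 mm above worktop), upright green push plate at its rear. Origin: its middle, 8 mm up. x: sliding direction toward the zones, roughly away from the robot; y left, z up. Black pointer at x = 0, reaching to y = +49 mm. Slides only along x, 140 mm in all; 5 N dry friction, no spring: stays where left.
- green_push (a point): Middle of the rear face of the green push plate (56 mm wide, 6 mm thick, from 24 to 60 mm above the worktop), 40 mm above the worktop and 25 mm behind the carriage's origin; axes as the carriage's. Push here toward +x with shut fingertips. Behind it are only rails (top 20 mm above worktop) and a low end block (top 23 mm), so fingers can come down there.
- green_band: Zone plate 54 x 20 x 3 mm of the same slide, fixed on its base under the pointer's path; its place varies. Axes as the carriage's. Origin: middle of the red zone, which runs from x = -12 to +12 mm; the yellow zone, met first by the pointer, from -42 to -12 mm. The carriage origin's x in this frame is the pointer's place; it starts 60 mm or more before the red middle.
- blue_carriage: Bystander: the equal carriage on the other feed slide, with blue saddle and push plate and black specimen; origin and axes as for the green one. It has its own zone plate. The two slides lie side by side, either one on the left.

How it is judged:
On the way:
1. the pointer of the green carriage stands still in the yellow zone, with the fingers off the carriage (x of green_carriage in the frame of green_band between -0.044 and -0.012 m and linear speed of green_carriage below 0.01 m/s and contact force between each of the arm, the fingers and green_carriage below 0.2 N), for 0.3 s.
At the end, for the whole second after the job is handed in: The green carriage's pointer rests in the red zone, within 12 mm of the red middle (14 mm on the far side), and the blue carriage is within 6 mm of where it stood (x of green_carriage in the frame of green_band between -0.012 and 0.014 m and linear speed of green_carriage below 0.01 m/s and distance of blue_carriage from where it was at the start of the episode below 0.006 m); the robot touches nothing.
It fails at once if the pointer goes past the far edge of the red zone (x of green_carriage in the frame of green_band above 0.014 m).
It fails at once if the blue carriage is shifted by more than 6 mm (distance of blue_carriage from where it was at the start of the episode above 0.006 m).
It also fails if it takes over 38 s, if anything falls off the work surface, if the arm or the gripper's body presses on something with over 40 N, if the wrist force passes 120 N, or if a joint passes its speed limit or range.

### The arm

A 7-joint arm with a two-finger parallel gripper is mounted at the origin on a cart in front of the work surface, level with it; the furniture and walls round the work are solid. World frame = base frame: x ahead of the robot, y to its left, z up, the work surface at z = 0. Lengths are in m, angles in rad, forces in N, time in s.
With the tool pointing down it reaches from about 0.4 to 0.925 m from the base axis. Payload 4.1 kg.
Tool frame: the origin (TCP) lies midway between the tips of the shut fingers; the grasp point (between the pads) lies 19 mm behind it; z points along the fingers, y is the line along which they close (so a half turn about z gives the same grasp; the last joint's range is limited). The gripper opens to 85 mm and grips with 20 to 120 N. Pads are 22 mm wide; open, the fingers measure 114 mm over their backs; the gripper's body (76 mm by 85 mm) begins 54 mm behind the grasp point. The pads swing forward as they close: fully open they stand 13 mm farther back than shut.
Start: joints at [-1.448, 0.398, 0.045, 1.537, -0.019, 1.207, -0.051], TCP at [0.143, 0.634, 0.231] pointing down, gripper open.
Joint ranges: [-2.82, 2.82], [-0.49, 2.23], [-1.37, 1.46], [0, 2.46], [-1.36, 4.5], [0.23, 2], [-2.94, 2.94]. Speed limits (rad/s): [2.57, 2.57, 3.14, 3.14, 3.14, 3.14, 3.14].

### API

Orientations are given as a rotation vector (axis times angle).
In Python, from bench import state, capture, job_done gives the robot as it stands.
- The arm moves only by the shell command python3 -m handwheel 'ROWS'. ROWS is JSON, a list of rows, each an object with "slide": the shift along the tool's x, y, z as a fraction of full scale, a list of three; "angular": the turn, a rotation vector about the tool's x, y, z as a fraction of full scale, a list of three; "fingers": the closure, from 0 (fully open) to 1 (shut). In form: [{"slide": [tx, ty, tz], "angular": [wx, wy, wz], "fingers": fingers}, ...]. A call has 1 to 10 rows; each row is the pose to reach, as a shift and turn from the pose commanded when the call began, along the tool's axes at that moment; what a row does not reach only later rows make up. Full scale, the value 1, is 500 mm for a shift and pi/4 rad for a turn. A row lasts 1/12 s, in which the tool goes at most 41.7 mm and 7.16 degrees, less where a joint would pass 70% of its speed; a pose out of reach is approached as far as the arm can. A call with a number of a shift or a turn outside -1 to 1 is refused whole. A call with a gripper value outside its range is refused whole. The fingers move at their own pace and stop on an object; the grip force is fixed at half the most. Time passes only in rows, so rows that repeat a pose let the fingers close. It gives the time, the measured TCP pose, the force, the opening and the grip force at its end, in the units of the state.
- state(): the state, without advancing time (a new reading comes with each control period).
- capture(name): name is "scene" or "top" or "wrist"; returns a dict with "frame" (420x560x3 uint8, blue, green, red), "fx", "fy", "cx", "cy" (pixels), "origin" and "attitude" of the camera in the world. Camera axes: x right, y down, z forward; pixel columns grow to the right and rows downward; lengths in m; the calibration is good to about 2 mm. The wrist camera is an equidistant fisheye: a pixel r from the principal point sees the ray r / f radians off the axis. A picture is of the moment at which its call begins. There is no depth.
- job_done(): hands the job in; it is judged then, once.
The state is a dict: "time_s": time; "q": joint angles; "joint_velocities": joint speeds; "effort": joint torques, N m; "position": TCP position; "tool_rot": TCP orientation; "force": force on the tool from outside, world axes, zero at the start; "ft_torque": the same for the moment, N m; "finger_gap": finger opening in m; "gripper_force": force on a finger pad.
Only numpy, scipy, OpenCV 4.12 (cv2) and the standard library are available. Lean on these libraries where they do the work, as an engineer would, in place of code of your own. Each camera call takes 0.05 s, during which the arm holds its last target. There are 200 camera calls.

## Working session

There is one attempt and no reset: what is moved stays moved. The work goes in short steps, Python scripts to look and compute and a shell command to move; the robot and the scene stay as the last step left them, time stands still between calls to the robot, and variables do not carry over. Pictures are saved under pics/ and viewed, at most 10 in all, crops included, and the job is handed in when it is done.

```bash
ls; mkdir -p pics; python3 - <<'E'
from bench import state,capture
import cv2
s=state();print({k:s[k] for k in('time_s','position','tool_rot','finger_gap','force')})
for n in('scene','top'):
    c=capture(n);cv2.imwrite(f'pics/{n}0.png',c['frame']);print(n,{k:c[k] for k in c if k!='frame'})
E
```

```text
pics
{'time_s': 0.0, 'position': array([0.1428397 , 0.63346191, 0.23024127]), 'tool_rot': array([-3.47525514e-01, -3.12224125e+00,  3.11477229e-03]), 'finger_gap': 0.0853469777009402, 'force': array([ 0.46708059,  0.04291083, -0.02498154])}
scene {'fx': 481.1722100980173, 'fy': 481.1722100980173, 'cx': 277.5571986448802, 'cy': 209.5090197369389, 'origin': array([0.14049889, 0.40969949, 0.76273954]), 'attitude': array([-1.0857941 ,  2.52844274, -0.89408257])}
top {'fx': 420.91723991520604, 'fy': 420.91723991520604, 'cx': 278.9283869548161, 'cy': 211.747698564308, 'origin': array([0.46312731, 0.00684345, 0.89836749]), 'attitude': array([-2.21574608,  2.17846365, -0.07459156])}
```

View pics/top0.png

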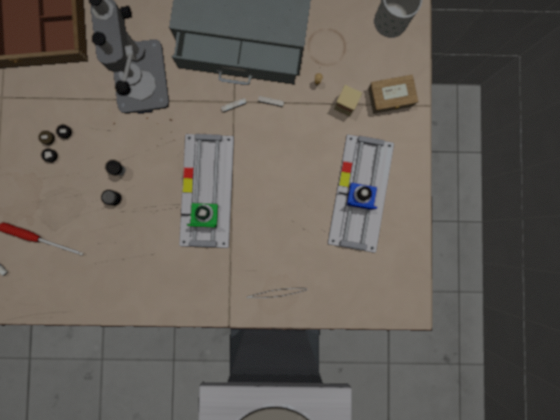

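View pics/scene0.png

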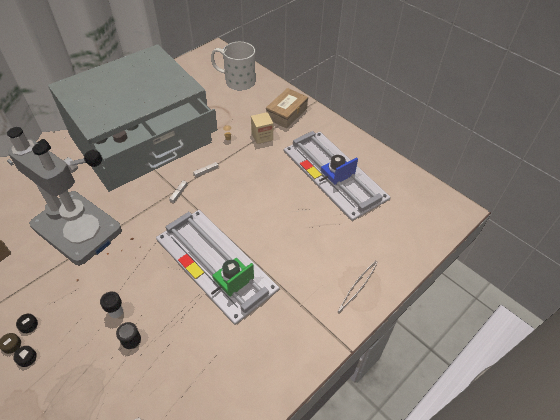

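The top view shows the green slide on the left: carriage near (204,215), red zone (188,173), yellow (187,185) and the pointer just behind at about (186,215). The blue slide is at about (362,195), well to the right. The scene view agrees, with green at (235,275) and red/yellow at (186,262)/(195,270).

```bash
cat > h.py <<'E'
import numpy as np,cv2
from scipy.spatial.transform import Rotation as R
def ray(c,p,fish=False):
    x=(p[0]-c['cx'])/c['fx'];y=(p[1]-c['cy'])/c['fy']
    if fish:
        t=np.hypot(x,y);k=np.sin(t)/t if t>1e-9 else 1;d=np.array([x*k,y*k,np.cos(t)])
    else: d=np.array([x,y,1.])
    return np.array(c['origin']),R.from_rotvec(c['attitude']).apply(d/np.linalg.norm(d))
def plane(c,p,z,fish=False):
    o,d=ray(c,p,fish);return o+d*(z-o[2])/d[2]
def tri(c1,p1,c2,p2):
    o1,d1=ray(c1,p1);o2,d2=ray(c2,p2)
    s=np.linalg.lstsq(np.c_[d1,-d2],o2-o1,rcond=None)[0]
    a,b=o1+s[0]*d1,o2+s[1]*d2;return (a+b)/2,np.linalg.norm(a-b)
HSV={'red':[(0,150,90),(8,255,255)],'yellow':[(22,150,90),(34,255,255)],'green':[(45,120,40),(80,255,255)],'blue':[(110,120,40),(130,255,255)]}
def blobs(img,col,box=None,amin=20):
    m=cv2.inRange(cv2.cvtColor(img,cv2.COLOR_BGR2HSV),*map(np.array,HSV[col]))
    if box: z=np.zeros_like(m);z[box[1]:box[3],box[0]:box[2]]=1;m*=z
    n,l,st,ce=cv2.connectedComponentsWithStats(m)
    return [(st[i,4],ce[i].round(2),st[i,:4],cv2.minAreaRect(np.argwhere(l==i)[:,::-1].astype(np.float32))) for i in range(1,n) if st[i,4]>=amin]
E
python3 - <<'E'
from h import *
from bench import capture
t=capture('top');s=capture('scene')
P={}
for col in('red','yellow','green'):
    for n,c,b in(('top',t,(170,120,245,260)),('scene',s,(150,200,290,330))):
        bl=max(blobs(c['frame'],col,b,5),key=lambda q:q[0]);P[col,n]=bl[1];print(col,n,bl)
for col in('red','yellow'):
    print(col,tri(t,P[col,'top'],s,P[col,'scene']))
    for z in(.008,.012,.016): print(z,plane(t,P[col,'top'],z),plane(s,P[col,'scene'],z))
for n,c,(x,y,w,h) in(('top',t,(170,125,75,130)),('scene',s,(150,200,140,125))):
    cv2.imwrite(f'pics/{n}1.png',cv2.resize(c['frame'][y:y+h,x:x+w],None,fx=4.6 if n=='top' else 4,fy=4.6 if n=='top' else 4,interpolation=cv2.INTER_CUBIC))
E
```

```text
red top (np.int32(78), array([188.05, 172.6 ]), array([184, 168,   9,  10], dtype=int32), ((188.0, 172.5), (9.0, 8.0), 90.0))
red scene (np.int32(111), array([185.61, 260.36]), array([179, 254,  15,  14], dtype=int32), ((185.50001525878906, 260.5000305175781), (11.31370735168457, 9.899494171142578), 45.0))
yellow top (np.int32(106), array([187.42, 185.08]), array([183, 179,   9,  13], dtype=int32), ((187.0, 185.0), (12.0, 8.0), 90.0))
yellow scene (np.int32(154), array([194.45, 269.79]), array([186, 262,  18,  17], dtype=int32), ((194.42478942871094, 269.62835693359375), (15.051533699035645, 10.536073684692383), 48.8140754699707))
green top (np.int32(337), array([203.02, 216.83]), array([189, 203,  29,  25], dtype=int32), ((203.03038024902344, 214.92262268066406), (27.067800521850586, 23.073328018188477), 3.012787342071533))
green scene (np.int32(117), array([219.98, 278.8 ]), array([213, 269,  15,  21], dtype=int32), ((219.6000213623047, 280.3000183105469), (21.18726348876953, 9.803061485290527), 71.56505584716797))
red (array([0.5946883 , 0.19250263, 0.01195967]), np.float64(0.002043510247077428))
0.008 [0.59450741 0.19260496 0.008     ] [0.59796715 0.19196091 0.008     ]
0.012 [0.59391718 0.19177042 0.012     ] [0.59554264 0.19311489 0.012     ]
0.016 [0.59332695 0.19093588 0.016     ] [0.59311813 0.19426887 0.016     ]
yellow (array([0.5680489 , 0.19303655, 0.01140331]), np.float64(0.001663227526403357))
0.008 [0.56782777 0.19316425 0.008     ] [0.57069366 0.19255004 0.008     ]
0.012 [0.5673574 0.1923272 0.012    ] [0.56841369 0.1937009  0.012     ]
0.016 [0.56688703 0.19149015 0.016     ] [0.56613373 0.19485176 0.016     ]
```

View pics/top1.png

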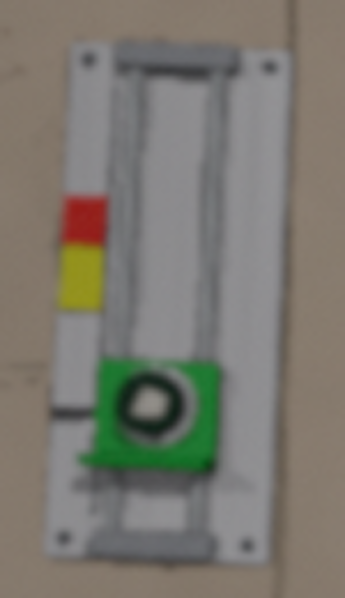

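View pics/scene1.png

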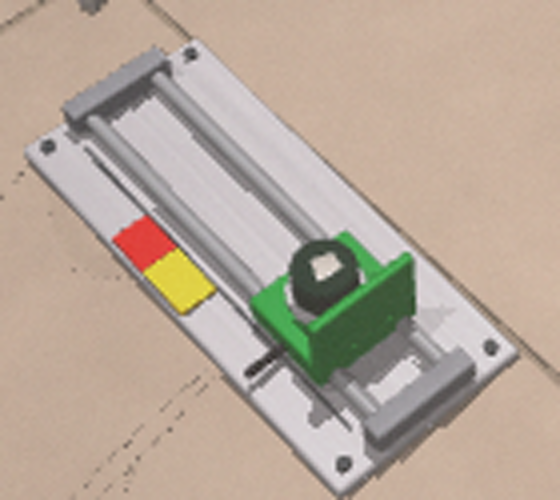

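Pointer at top (185.7,214.6) and scene (216.2,290.5). The push plate is at the rear of the carriage, with the rails and low end block clear behind it.

```bash
python3 - <<'E'
from h import *
from bench import capture,state
t=capture('top');s=capture('scene')
c=lambda x,y:(x/4.6+170,y/4.6+125)
e=lambda x,y:(x/4+150,y/4+200)
z=.008
TL,BL,TR,BR=[plane(t,c(*p),z)[:2] for p in((73,42),(48,553),(291,52),(268,562))]
u=(TL-BL)+(TR-BR);u/=np.linalg.norm(u);yaw=np.arctan2(u[1],u[0]);print('u',u,np.degrees(yaw))
v=np.array([-u[1],u[0]])
ptr=tri(t,c(72,412),s,e(265,362));print('ptr',ptr)
red=np.array([.5945,.1922]);p=ptr[0][:2]
print('ptr rel red',(p-red)@u,(p-red)@v)
# plate top corners (scene: left 310,332 right 412,255 ; top: left 82,461 right 213,467)
for a,b in(((82,461),(311,332)),((213,467),(412,256))): print('plate corner',tri(t,c(*a),s,e(*b)))
mid=((TL+BL+TR+BR)/4);print('mid base',mid,(mid-red)@v)
st=state();M=R.from_rotvec(st['tool_rot']).as_matrix();print(M.round(3))
# desired tool: x axis = -u, y = v', z down
D=np.c_[[-u[0],-u[1],0],[v[0],v[1],0],[0,0,-1]];print(np.linalg.det(D))
print('turn frac',R.from_matrix(M.T@D).as_rotvec()/(np.pi/4))
E
```

```text
u [ 0.99979533 -0.020231  ] -1.1592297970752365
ptr (array([0.50508893, 0.1933196 , 0.01808258]), np.float64(0.0011157168680003156))
ptr rel red -0.08941542442078304 -0.0006895023059305586
plate corner (array([0.48293413, 0.18096062, 0.05688106]), np.float64(0.0034373675567655314))
plate corner (array([0.48174448, 0.12465462, 0.05597329]), np.float64(0.00454011834291348))
mid base [0.55748266 0.15143558] -0.041504971543726316
[[-0.976  0.22  -0.   ]
 [ 0.22   0.976 -0.001]
 [-0.    -0.001 -1.   ]]
1.0000000000000002
turn frac [-7.47456056e-04 -7.67421623e-06 -2.56529617e-01]
```

```bash
python3 -m handwheel '[{"slide":[-0.39,-0.404,0],"angular":[0,0,-0.2565],"fingers":1},{"slide":[-0.39,-0.404,0],"angular":[0,0,-0.2565],"fingers":1},{"slide":[-0.39,-0.404,0],"angular":[0,0,-0.2565],"fingers":1},{"slide":[-0.39,-0.404,0],"angular":[0,0,-0.2565],"fingers":1},{"slide":[-0.39,-0.404,0],"angular":[0,0,-0.2565],"fingers":1},{"slide":[-0.39,-0.404,0],"angular":[0,0,-0.2565],"fingers":1},{"slide":[-0.39,-0.404,0],"angular":[0,0,-0.2565],"fingers":1},{"slide":[-0.39,-0.404,0],"angular":[0,0,-0.2565],"fingers":1},{"slide":[-0.39,-0.404,0],"angular":[0,0,-0.2565],"fingers":1},{"slide":[-0.39,-0.404,0],"angular":[0,0,-0.2565],"fingers":1}]'
cat > where.py <<'E'
from h import *
from bench import state
import sys
s=state();M=R.from_rotvec(s['tool_rot']).as_matrix()
print('t',s['time_s'],'pos',s['position'].round(4),'F',s['force'].round(2),'gap',round(s['finger_gap'],4));print(M.round(3).tolist())
if len(sys.argv)>3:
    g=np.array(list(map(float,sys.argv[1:4])));print('slide',(M.T@(g-s['position'])/.5).round(4))
    u=np.array([.9998,-.0202]);D=np.c_[[-u[0],-u[1],0],[.0202,.9998,0],[0,0,-1]];print('ang',(R.from_matrix(M.T@D).as_rotvec()/(np.pi/4)).round(4))
E
python3 where.py 0.435 0.154 0.23
```

```text
time_s: 1.13
position: [0.2884, 0.3949, 0.2316]
tool_rot: [-0.031, -3.141, -0.002]
force: [0.3, 0.6, 0.1]
finger_gap: 0.0001
gripper_force: 0.0
t 1.1333 pos [0.2884 0.3949 0.2316] F [0.31 0.61 0.12] gap 0.0001
[[-1.0, 0.02, -0.0], [0.02, 1.0, 0.001], [0.0, 0.001, -1.0]]
slide [-0.3028 -0.4759  0.0025]
ang [ 0.0016 -0.0002  0.0004]
```

```bash
python3 -m handwheel '[{"slide":[-0.303,-0.476,0.1],"angular":[0,0,0],"fingers":1},{"slide":[-0.303,-0.476,0.1],"angular":[0,0,0],"fingers":1},{"slide":[-0.303,-0.476,0.1],"angular":[0,0,0],"fingers":1},{"slide":[-0.303,-0.476,0.1],"angular":[0,0,0],"fingers":1},{"slide":[-0.303,-0.476,0.1],"angular":[0,0,0],"fingers":1},{"slide":[-0.303,-0.476,0.1],"angular":[0,0,0],"fingers":1},{"slide":[-0.303,-0.476,0.1],"angular":[0,0,0],"fingers":1},{"slide":[-0.303,-0.476,0.1],"angular":[0,0,0],"fingers":1},{"slide":[-0.303,-0.476,0.22],"angular":[0,0,0],"fingers":1},{"slide":[-0.303,-0.476,0.22],"angular":[0,0,0],"fingers":1}]'
python3 where.py 0.435 0.154 0.040; python3 - <<'E'
from bench import capture
import cv2
cv2.imwrite('pics/wrist1.png',capture('wrist')['frame'])
E
```

```text
time_s: 1.97
position: [0.4348, 0.1543, 0.1192]
tool_rot: [-0.03, -3.14, 0.0]
force: [-1.6, -0.4, -0.9]
finger_gap: -0.0001
gripper_force: 0.0
t 1.9667 pos [0.4348 0.1543 0.1192] F [-1.58 -0.43 -0.9 ] gap -0.0001
[[-1.0, 0.019, -0.001], [0.019, 1.0, -0.0], [0.001, -0.0, -1.0]]
slide [-0.0007 -0.0005  0.1585]
ang [-0.0004 -0.0016  0.0018]
```

View pics/wrist1.png

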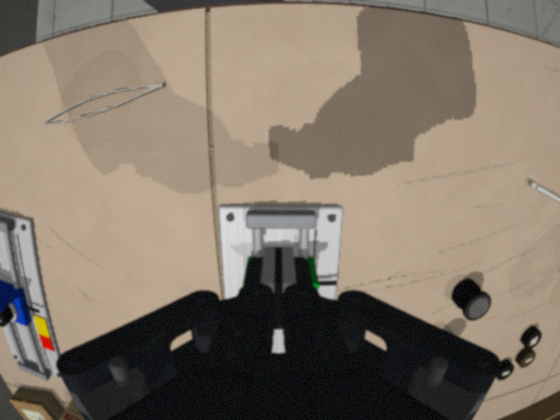

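The wrist view shows the shut fingers at (280,265) centred between the rails, over the gap behind the push plate, with the pointer at (326,283). Descending.

```bash
python3 -m handwheel '[{"slide":[0,0,0.07],"angular":[0,0,0],"fingers":1},{"slide":[0,0,0.13],"angular":[0,0,0],"fingers":1},{"slide":[0,0,0.158],"angular":[0,0,0],"fingers":1},{"slide":[-0.02,0,0.158],"angular":[0,0,0],"fingers":1},{"slide":[-0.04,0,0.158],"angular":[0,0,0],"fingers":1},{"slide":[-0.05,0,0.158],"angular":[0,0,0],"fingers":1},{"slide":[-0.05,0,0.158],"angular":[0,0,0],"fingers":1}]'
python3 -m handwheel '[{"slide":[-0.008,0,0],"angular":[0,0,0],"fingers":1},{"slide":[-0.016,0,0],"angular":[0,0,0],"fingers":1},{"slide":[-0.024,0,0],"angular":[0,0,0],"fingers":1},{"slide":[-0.032,0,0],"angular":[0,0,0],"fingers":1},{"slide":[-0.04,0,0],"angular":[0,0,0],"fingers":1},{"slide":[-0.048,0,0],"angular":[0,0,0],"fingers":1},{"slide":[-0.056,0,0],"angular":[0,0,0],"fingers":1},{"slide":[-0.064,0,0],"angular":[0,0,0],"fingers":1},{"slide":[-0.07,0,0],"angular":[0,0,0],"fingers":1},{"slide":[-0.07,0,0],"angular":[0,0,0],"fingers":1}]'
python3 where.py; python3 - <<'E'
from bench import capture
import cv2
f=capture('scene')['frame'];cv2.imwrite('pics/scene2.png',cv2.resize(f[200:325,150:290],None,fx=4,fy=4,interpolation=cv2.INTER_CUBIC))
E
```

```text
time_s: 2.6
position: [0.4642, 0.1538, 0.0442]
tool_rot: [0.032, 3.136, 0.003]
force: [-0.3, -0.0, 0.6]
finger_gap: 0.0002
gripper_force: 0.0
time_s: 3.43
position: [0.4944, 0.1519, 0.0421]
tool_rot: [-0.032, -3.139, 0.0]
force: [-4.7, 0.7, 2.2]
finger_gap: 0.0001
gripper_force: 2.1
t 3.4333 pos [0.4944 0.1519 0.0421] F [-4.7   0.71  2.17] gap 0.0001
[[-1.0, 0.02, -0.003], [0.02, 1.0, -0.0], [0.003, -0.0, -1.0]]
```

View pics/scene2.png

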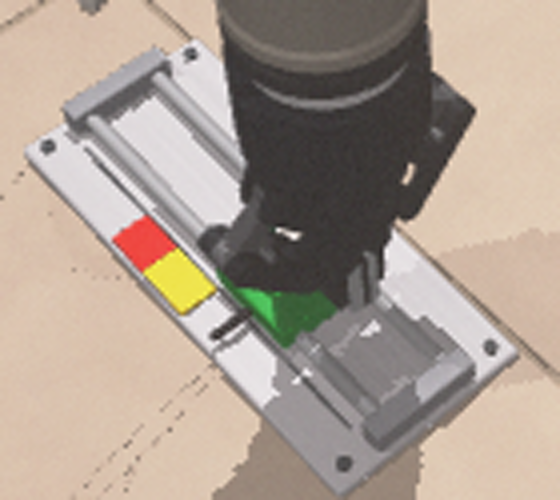

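The pointer, at crop (230,325), has moved forward and is still short of the yellow zone. Contact force is about 5 N.

```bash
cat > ptr.py <<'E'
from h import *
from bench import capture
import sys
s=capture('scene');u=np.array([.9998,-.0202])
e=lambda x,y:(x/4+150,y/4+200)
x=lambda p,z=.0175:plane(s,p,z)[:2]@u
# auto pointer: dark pixels in the pointer's strip, pixels near the line beside the zone plate
g=s['frame'].max(2)
H,W=g.shape;pts=[(c,r) for r in range(200,325) for c in range(150,290) if g[r,c]<75]
v=np.array([-u[1],u[0]]);w=np.array([plane(s,p,.0175)[:2] for p in pts]);red=np.array([.5945,.1922])
if len(w):
    a=(w-red)@u;b=(w-red)@v;k=(abs(b)<.007)&(a>-.11)&(a<.03);print('auto',k.sum(),a[k].mean().round(4),a[k].min().round(4),a[k].max().round(4),'xpos',(a[k].mean()+red@u).round(4))
bl=[max(blobs(s['frame'],c,(150,200,290,330),5),key=lambda q:q[0])[1] for c in('red','yellow')]
print('red,yel x at z=.0117',[(x(p,.0117)-red@u).round(4) for p in bl])
if len(sys.argv)>2: print('man',(x(e(*map(float,sys.argv[1:3])))-red@u).round(4))
E
python3 ptr.py 230 325; python3 - <<'E'
E
```

```text
auto 7 -0.063 -0.0639 -0.0619 xpos 0.5275
red,yel x at z=.0117 [np.float64(0.0012), np.float64(-0.0259)]
man -0.0638
```

```bash
python3 -m handwheel '[{"slide":[-0.008,0,0],"angular":[0,0,0],"fingers":1},{"slide":[-0.016,0,0],"angular":[0,0,0],"fingers":1},{"slide":[-0.024,0,0],"angular":[0,0,0],"fingers":1},{"slide":[-0.032,0,0],"angular":[0,0,0],"fingers":1},{"slide":[-0.04,0,0],"angular":[0,0,0],"fingers":1},{"slide":[-0.048,0,0],"angular":[0,0,0],"fingers":1},{"slide":[-0.056,0,0],"angular":[0,0,0],"fingers":1},{"slide":[-0.064,0,0],"angular":[0,0,0],"fingers":1},{"slide":[-0.07,0,0],"angular":[0,0,0],"fingers":1},{"slide":[-0.07,0,0],"angular":[0,0,0],"fingers":1}]'
python3 ptr.py
python3 -m handwheel '[{"slide":[0.03,0,0],"angular":[0,0,0],"fingers":1},{"slide":[0.06,0,0],"angular":[0,0,0],"fingers":1},{"slide":[0.06,0,0],"angular":[0,0,0],"fingers":1},{"slide":[0.06,0,0],"angular":[0,0,0],"fingers":1},{"slide":[0.06,0,0],"angular":[0,0,0],"fingers":1},{"slide":[0.06,0,0],"angular":[0,0,0],"fingers":1},{"slide":[0.06,0,0],"angular":[0,0,0],"fingers":1},{"slide":[0.06,0,0],"angular":[0,0,0],"fingers":1}]'
python3 where.py; python3 ptr.py;python3 - <<'E'
from bench import capture
import cv2
f=capture('scene')['frame'];cv2.imwrite('pics/scene3.png',cv2.resize(f[200:325,150:290],None,fx=4,fy=4,interpolation=cv2.INTER_CUBIC))
E
```

```text
time_s: 4.37
position: [0.5302, 0.151, 0.042]
tool_rot: [-0.032, -3.141, 0.001]
force: [-3.9, -0.5, 1.3]
finger_gap: -0.0001
gripper_force: 1.8
auto 6 -0.0272 -0.0281 -0.0259 xpos 0.5633
red,yel x at z=.0117 [np.float64(0.0012), np.float64(-0.0263)]
time_s: 5.08
position: [0.5012, 0.1518, 0.0424]
tool_rot: [0.032, 3.14, 0.0]
force: [0.4, -0.1, 0.7]
finger_gap: -0.0002
gripper_force: 0.0
t 5.0833 pos [0.5012 0.1518 0.0424] F [ 0.42 -0.12  0.75] gap -0.0002
[[-1.0, 0.021, 0.001], [0.021, 1.0, 0.0], [-0.001, 0.0, -1.0]]
auto 6 -0.0272 -0.0281 -0.0259 xpos 0.5633
red,yel x at z=.0117 [np.float64(0.0012), np.float64(-0.0264)]
```

View pics/scene3.png

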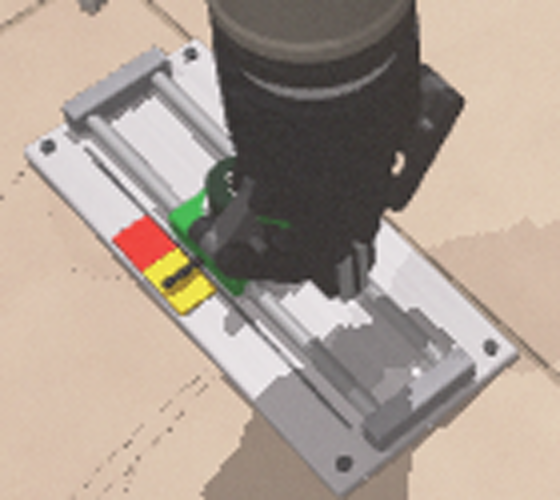

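The pointer stands mid-yellow, at crop (180,275), with the fingers clear and 0 N. It needs about 27 mm more to reach mid-red.

```bash
python3 -m handwheel '[{"slide":[-0.025,0,0],"angular":[0,0,0],"fingers":1},{"slide":[-0.045,0,0],"angular":[0,0,0],"fingers":1},{"slide":[-0.055,0,0],"angular":[0,0,0],"fingers":1},{"slide":[-0.063,0,0],"angular":[0,0,0],"fingers":1},{"slide":[-0.071,0,0],"angular":[0,0,0],"fingers":1},{"slide":[-0.079,0,0],"angular":[0,0,0],"fingers":1},{"slide":[-0.087,0,0],"angular":[0,0,0],"fingers":1},{"slide":[-0.095,0,0],"angular":[0,0,0],"fingers":1},{"slide":[-0.1,0,0],"angular":[0,0,0],"fingers":1},{"slide":[-0.1,0,0],"angular":[0,0,0],"fingers":1}]'
python3 ptr.py
```

```text
time_s: 6.02
position: [0.549, 0.1506, 0.0417]
tool_rot: [-0.032, -3.138, 0.001]
force: [-5.1, -0.6, 1.3]
finger_gap: 0.0003
gripper_force: 2.1
auto 10 -0.0084 -0.0095 -0.0071 xpos 0.5821
red,yel x at z=.0117 [np.float64(0.0024), np.float64(-0.026)]
```

```bash
python3 -m handwheel '[{"slide":[-0.006,0,0],"angular":[0,0,0],"fingers":1},{"slide":[-0.012,0,0],"angular":[0,0,0],"fingers":1},{"slide":[-0.018,0,0],"angular":[0,0,0],"fingers":1},{"slide":[-0.018,0,0],"angular":[0,0,0],"fingers":1},{"slide":[0.03,0,0],"angular":[0,0,0],"fingers":1},{"slide":[0.07,0,0],"angular":[0,0,0],"fingers":1},{"slide":[0.07,0,-0.08],"angular":[0,0,0],"fingers":1},{"slide":[0.07,0,-0.16],"angular":[0,0,0],"fingers":1},{"slide":[0.07,0,-0.2],"angular":[0,0,0],"fingers":1},{"slide":[0.07,0,-0.2],"angular":[0,0,0],"fingers":1}]'
python3 where.py; python3 ptr.py;python3 - <<'E'
from bench import capture
import cv2
f=capture('scene')['frame'];cv2.imwrite('pics/scene4.png',cv2.resize(f[200:325,150:290],None,fx=4,fy=4,interpolation=cv2.INTER_CUBIC))
E
```

```text
time_s: 6.9
position: [0.5209, 0.1528, 0.1482]
tool_rot: [0.032, 3.128, 0.009]
force: [-0.3, 0.0, -0.7]
finger_gap: 0.0001
gripper_force: 0.0
t 6.9 pos [0.5209 0.1528 0.1482] F [-0.32  0.04 -0.65] gap 0.0001
[[-1.0, 0.021, 0.014], [0.021, 1.0, 0.005], [-0.014, 0.006, -1.0]]
auto 11 0.0016 0.0001 0.0031 xpos 0.5921
red,yel x at z=.0117 [np.float64(0.0003), np.float64(-0.0259)]
```

View pics/scene4.png

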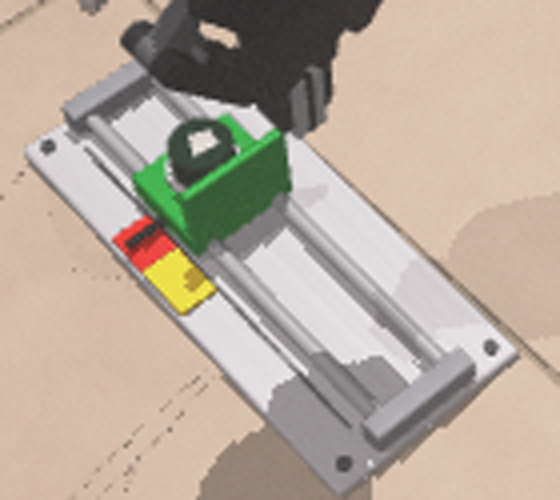

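The pointer stands in the middle of the red zone, at crop (143,238), and the gripper is up and clear. Handing in.

```bash
python3 -c "
from bench import job_done;print(job_done())"
```

```text
the job is handed in; nothing more can be done
None
```

Job handed in: the green carriage stood mid-yellow with the fingers off for over 0.5 s, then was nudged to within about 2 mm of the red middle by camera; the arm never went near the blue carriage, and no verdict came back.

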